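Set the bench transformer by its pointer and switch it on

ROBOT

A 6-joint arm with a two-finger parallel gripper is mounted at the origin on the work surface. World frame = base frame: x ahead of the robot, y to its left, z up, the work surface at z = 0. Lengths are in mm, angles in rad, forces in N, time in s.
With the tool pointing down it reaches from about 350 to 875 mm from the base axis. Payload 4.2 kg.
Tool frame: the origin (TCP) lies on the mounting face of the last link; the fingertips stand 173 mm ahead of it and the grasp point (between the pads) lies grip_point_offset ahead of it (grip_point_offset is the distance from the TCP to the grasp point, in mm); z points along the fingers, y is the line along which they close (so a half turn about z gives the same grasp; the last joint's range is limited). The gripper opens to 85 mm and grips with 20 to 120 N. Pads are 22 mm wide; open, the fingers measure 114 mm over their backs; the gripper's body (76 mm by 85 mm) begins 54 mm behind the grasp point. The pads swing forward as they close: fully open they stand 13 mm farther back than shut.
Start: joints at [1.471, 0.385, 0.008, 0, -1.194, -0.259], TCP at [219.436, 585.19, 404.712] pointing down, gripper open.
Joint ranges: [-3.14, 3.14], [-1.21, 2.06], [-1.07, 1.41], [-3.16, 2.05], [-2.99, -0.16], [-3.1, 3.1]. Speed limits (rad/s): [2.79, 2.79, 3.14, 3.14, 3.14, 3.14].

INTERFACE

Orientations are given as a unit quaternion [x, y, z, w].
In Python, from bench import read_state, get_image, job_done, recognise, place_of, grip_point_offset gives the robot as it stands. The module is installed in compiled form; this text tells all that it offers.
- The arm moves only by the tool carry_out, never from a script. Its arguments are lists of equal length, an entry for each row: "slide": the shift along the tool's x, y, z in m, a list of three; "roll": the turn about the tool's z in degrees; "claw": the finger opening in m, from 0 to 0.0854. A call has 1 to 8 rows; each row is the pose to reach, as a shift and turn from the pose commanded when the call began, along the tool's axes at that moment; what a row does not reach only later rows make up. A row lasts 1/8 s, in which the tool goes at most 62.5 mm and 10.7 degrees, less where a joint would pass 70% of its speed; a pose out of reach is approached as far as the arm can. A call with a gripper value outside its range is refused whole. The fingers move at their own pace and stop on an object; the grip force is fixed at half the most. Time passes only in rows, so rows that repeat a pose let the fingers close. It gives the time, the measured TCP pose, the force, the opening and the grip force at its end, in the units of the state.
- read_state(): the state, without advancing time (a new reading comes with each control period).
- get_image(name): name is "scene" or "side" or "wrist"; returns a dict with "img" (400x640x3 uint8, red, green, blue), "z_map" (400x640 float32, mm along the optical axis (not along the pixel's ray), 0 where there is no reading), "mtx" (3x3 intrinsics, pixels), "world_from_camera" (4x4, takes a point from camera to world coordinates); the wrist camera has in their place "T_tool_cam" (4x4, takes a point from camera to tool coordinates, whose origin is the TCP and whose axes are the flange's). Camera axes: x right, y up, looking along -z (the intrinsics and any distortion apply to the point x, -y, -z); pixel columns grow to the right and rows downward; lengths in mm; the calibration is good to about 2 mm. A picture is of the moment at which its call begins: read the wrist's pose just before it.
- job_done(): hands the job in; it is judged then, once.
Trained networks look in a picture, given as the dict that the camera call returned (one of the last four; its "shot" number tells which), for a name from the list of things; names that differ only in an ending like _2 or _b are one class to them, and where a whole thing is asked for, a point or a joint stands for the part that bears it (a point fixed in the world has none). Each returns a list of dicts, best first, with "conf" (0 to 1); they miss things now and then, are a little off and sometimes report something else, mostly with a low value. They report only what shows in the picture. A call takes as long as a camera call.
- recognise(picture, thing): "at" ([column, row] in pixels, amid what is visible of it).
- place_of(picture, thing): "at" ([column, row] in pixels: a listed point, or the origin of a listed thing).
The state is a dict: "clock": time; "joints": joint angles; "joint_vel": joint speeds; "joint_efforts": joint torques, N m; "position": TCP position; "ee_rot": TCP orientation; "contact_force": force on the tool from outside, world axes, zero at the start; "wrist_torque": the same for the moment, N m; "gripper_width": finger opening in mm; "grasp_force": force on a finger pad.
Only numpy, scipy, OpenCV 4.12 (cv2) and the standard library are available. Lean on these libraries where they do the work, as an engineer would, in place of code of your own. Each camera call takes 0.05 s, during which the arm holds its last target. There are 200 camera calls.

TASK

On the grey bench supply, push the long pointer arm round with one fingertip until it points squarely at the small steel marker tab on the rim of its dial; only then push the short switch handle beside it a full quarter turn clockwise (seen from above), home against its stop, and take the hand clear. Only push: do not pinch either arm between the fingers, do not shift or lift the supply, leave the marker tab where it is and leave the capacitor, fan, multimeter and screwdriver alone.

Things in the scene. Friction and masses are not known exactly. Their poses are not given: they have to be found in the camera images.
- unit: Grey sheet-metal bench supply (variable transformer), 260 (x) x 340 (y) x 120 mm high, 6 kg, standing loose on rubber feet. Origin: centre of its underside; x away from the robot at yaw 0, y to the left, z up. Its flat top panel is 120 mm above the origin. On it: the dial (aluminium disc of radius 108 mm, flush) with its axis at (0, 50) mm, and the switch axis at (15, -115) mm.
- pointer (a joint): Angle of the long pointer arm, rad, 0 to 4.71 (stops), growing clockwise seen from above. At 0 the arm points 135 deg counter-clockwise from the unit's +x (to the robot and left); so its direction is unit yaw + 2.356 - value. It turns with dry friction of 0.12 N m (2 N at 60 mm) and stays where it is left.
- pointer_hub (a point): On the pointer's vertical axis, 20 mm above the top panel (mid-height of the arm). Round black hub, radius 20 mm, top 27 mm above the panel.
- pointer_tip (a point): Outer end of the pointer arm, 88 mm from its axis, 20 mm above the panel. Its x axis points outward along the arm. The arm is a black upright blade 10 mm thick with a tapered end (taper from 76 to 88 mm), from 6 mm to 34 mm above the panel, with a thin white line along its top; only on one side of the hub.
- pointer_trail: The trailing half (5 mm thick) of the pointer blade: the long upright face to push on to turn the arm clockwise. Origin on the pointer's axis at panel height, x along the arm.
- pointer_lead: The leading half (5 mm thick) of the pointer blade: the face to push on to turn the arm counter-clockwise. Origin on the pointer's axis at panel height, x along the arm.
- marker (a joint): Angle of the marker tab, rad, measured exactly like the pointer's: the pointer points at the tab when both values are equal. Always clockwise of the pointer at the start (0.8 rad or more). Stiff (1.5 N m): it stays where it was set.
- marker_tab (a point): Centre of the marker tab, a dark steel block 16 mm (radial) x 16 mm x 8 mm, its top 9.5 mm above the panel at the rim of the dial, 101 mm from the pointer's axis, 5 mm above the panel. Its x axis points outward from the dial's axis. A fingertip 14 mm or more above the panel passes over it; the pointer itself passes inside it.
- switch (a joint): Angle of the switch handle, rad: 0 = off (points along the unit's +x), 1.571 = on (points along the unit's -y), growing clockwise seen from above, stops at both. Direction is unit yaw - value. Dry friction 0.10 N m, stays where it is left.
- switch_hub (a point): On the switch's vertical axis, 20 mm above the panel. Black hub, radius 16 mm.
- switch_tip (a point): Outer end of the switch handle, 58 mm from its axis, 20 mm above the panel. Same upright black blade as the pointer, shorter: 10 mm thick, 6 to 34 mm above the panel, full thickness out to 46 mm from the axis.
- switch_trail: The trailing half (5 mm thick) of the switch blade: the face to push on to switch on. Origin on the switch's axis at panel height, x along the handle.
- switch_lead: The leading half (5 mm thick) of the switch blade, on the other face. Origin on the switch's axis at panel height, x along the handle.
- capacitor: Bystander: can capacitor, 35 mm diameter, 48 mm tall (52 with its terminals), standing loose on the unit's top panel at the corner to the robot and right. Origin: centre of its underside.
- fan: Bystander: black square fan, 25 x 90 x 90 mm, standing on the table left of the unit. Origin: centre of its underside.
- multimeter: Bystander: orange multimeter lying on the table right of the unit, 170 x 85 x 45 mm. Origin: centre of its underside.
- screwdriver: Bystander: screwdriver lying on the table to the right, in front of the unit.

How it is judged:
By the outcome, as a careful person would: the job done as asked, in the order asked, and still so for the second after the job is handed in, with the robot touching nothing.
It also fails if it takes over 54 s, if anything falls off the work surface, if the arm or the gripper's body presses on something with over 40 N, if the wrist force passes 120 N, or if a joint passes its speed limit or range.

## Working session

There is one attempt and no reset: what is moved stays moved. The work goes in short steps, Python scripts to look and compute and a tool call to move; the robot and the scene stay as the last step left them, time stands still between calls to the robot, and variables do not carry over. Pictures are saved under pics/ and viewed, at most 10 in all, crops included, and the job is handed in when it is done.

Besides the shell and the picture viewer there is one more tool, called after ">>>" as a command line: name --pt "numbers of a row" for each row, then --argument value for the rest. carry_out: Moves the arm, as the interface text tells. Its arguments: {"type":"object","properties":{"slide":{"type":"array"},"roll":{"type":"array"},"claw":{"type":"array"}},"required":["slide","roll","claw"]}

```bash
mkdir -p pics; cat > h.py <<'E'
import numpy as np, cv2
from bench import *
from scipy.spatial.transform import Rotation as R
def T_of(p,s):
    if 'world_from_camera' in p: return np.array(p['world_from_camera'])
    T=np.eye(4);T[:3,:3]=R.from_quat(s['ee_rot']).as_matrix();T[:3,3]=s['position'];return T@np.array(p['T_tool_cam'])
def shot(n):
    s=read_state();p=get_image(n);return p,T_of(p,s)
def ray(p,T,at):
    K=np.array(p['mtx']);d=np.array([(at[0]-K[0,2])/K[0,0],-(at[1]-K[1,2])/K[1,1],-1]);return T[:3,3],T[:3,:3]@d
def on_z(p,T,at,z):
    o,d=ray(p,T,at);return o+d*(z-o[2])/d[2]
def pix(p,T,w):
    c=np.linalg.inv(T)@np.append(w,1);K=np.array(p['mtx']);return K[0,2]+K[0,0]*c[0]/-c[2],K[1,2]-K[1,1]*c[1]/-c[2]
def save(p,f): cv2.imwrite('pics/'+f,cv2.cvtColor(p['img'],cv2.COLOR_RGB2BGR))
Z={'pointer_hub':140,'pointer_tip':140,'marker_tab':125,'switch_hub':140,'switch_tip':140,'capacitor':120,'unit':0,'fan':0,'multimeter':0}
E
python3 - <<'E'
from h import *
s=read_state();print(s['position'],R.from_quat(s['ee_rot']).as_matrix().round(3).tolist(),grip_point_offset if not callable(grip_point_offset) else grip_point_offset(),s['clock'])
for n in ['scene','side']:
    p,T=shot(n);save(p,n+'1.png');print(n,[k for k in p],T[:3,3].round())
    for k,z in Z.items():
        r=place_of(p,k)
        for q in r[:2]: print(k,np.round(q['at']),round(q['conf'],2),on_z(p,T,q['at'],z).round(1))
E
```

```text
[219.35793121 585.02431717 403.61399411] [[0.936, -0.351, -0.001], [-0.351, -0.936, -0.002], [0.0, 0.002, -1.0]] 154.70000000000002 0.0
scene ['img', 'z_map', 'mtx', 'world_from_camera', 'shot'] [1035. -484. 1105.]
pointer_hub [375. 162.] 0.73 [513.8 201.8 140. ]
pointer_hub [371. 185.] 0.6 [571.7 124.  140. ]
pointer_tip [376. 162.] 0.8 [515.7 205.4 140. ]
pointer_tip [337. 214.] 0.34 [585.1 -29.6 140. ]
marker_tab [383. 210.] 0.57 [656.5  93.8 125. ]
marker_tab [351. 226.] 0.2 [634.2 -17.5 125. ]
switch_hub [336. 214.] 0.62 [583.3 -30.  140. ]
switch_tip [352. 228.] 0.78 [647.8 -27.4 140. ]
capacitor [307. 198.] 0.68 [469.4 -48.5 120. ]
unit [357. 216.] 0.96 [567.1  85.2   0. ]
unit [351. 226.] 0.63 [583.5  42.5   0. ]
fan [416. 150.] 0.86 [497.5 463.4   0. ]
fan [384. 211.] 0.54 [613.4 168.1   0. ]
multimeter [238. 322.] 0.76 [ 611.  -422.4    0. ]
side ['img', 'z_map', 'mtx', 'world_from_camera', 'shot'] [-231. -791.  686.]
pointer_hub [309. 159.] 0.95 [558.9 120.6 140. ]
pointer_tip [274. 156.] 0.63 [491.8 191.  140. ]
marker_tab [342. 158.] 0.42 [658.3  90.5 125. ]
switch_hub [357. 175.] 0.62 [592.4 -35.7 140. ]
switch_tip [371. 168.] 0.74 [651.4 -30.1 140. ]
capacitor [330. 196.] 0.65 [483.7 -49.2 120. ]
fan [227. 170.] 0.95 [488.1 450.6   0. ]
multimeter [480. 291.] 0.91 [ 601.3 -428.6    0. ]
multimeter [343. 159.] 0.4 [852.4 275.1   0. ]
```

```bash
python3 - <<'E'
from h import *
p,T=shot('wrist');print(np.round(p['T_tool_cam'],3).tolist(),np.round(p['mtx'],1).tolist())
s=read_state();M=R.from_quat(s['ee_rot']).as_matrix()
for t in [(560,60,480)]: print(M.T@(np.array(t)-s['position']))
E
```

```text
[[0.0, 0.96, 0.281, 71.181], [1.0, -0.0, -0.001, 0.302], [-0.001, 0.281, -0.96, 30.467], [0.0, 0.0, 0.0, 1.0]] [[325.8, 0.0, 314.5], [0.0, 325.8, 196.1], [0.0, 0.0, 1.0]]
[503.3077955  372.16268894 -75.28448075]
```

View pics/side1.png

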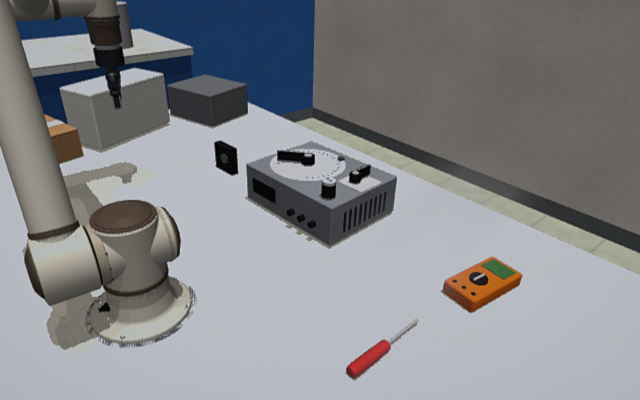

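>>> carry_out --pt "0.04 0.03 -0.02" --pt "0.09 0.066 -0.04" --pt "0.14 0.1 -0.06" --pt "0.19 0.14 -0.075" --pt "0.24 0.178 -0.075" --pt "0.29 0.215 -0.075" --pt "0.34 0.25 -0.075" --pt "0.39 0.29 -0.075" --roll '[0,0,0,0,0,0,0,0]' --claw '[0,0,0,0,0,0,0,0]'

```text
clock: 2.05
position: [480.1, 180.5, 480.1]
ee_rot: [0.984, -0.178, 0.0, -0.0]
contact_force: [0.1, 0.6, 0.7]
gripper_width: 0.4
grasp_force: 0.0
```

>>> carry_out --pt "0.05 0.035 0" --pt "0.09 0.07 0" --pt "0.11 0.08 0" --pt "0.11 0.08 0" --roll '[0,0,0,0]' --claw '[0,0,0,0]'

```text
clock: 2.55
position: [555.0, 67.5, 479.2]
ee_rot: [0.984, -0.18, -0.0, 0.0]
contact_force: [0.2, 0.3, -0.3]
gripper_width: -0.2
grasp_force: 0.0
```

```bash
cat > look.py <<'E'
from h import *
import sys
s=read_state();print(s['position'].round(1) if hasattr(s['position'],'round') else s['position'],s['clock'],s['gripper_width'],s['contact_force'])
p,T=shot('wrist');save(p,sys.argv[1])
for k in ['pointer_hub','pointer_tip','marker_tab','switch_hub','switch_tip','capacitor']:
    for q in place_of(p,k)[:2]: print(k,np.round(q['at']),round(q['conf'],2),on_z(p,T,q['at'],Z[k]).round(1))
E
python3 look.py w1.png
```

```text
[555.   67.5 479.2] 2.55 -0.1737178368350128 [ 0.230704    0.28323736 -0.29046758]
pointer_hub [244. 190.] 0.92 [566.3 136.  140. ]
pointer_tip [212. 262.] 0.65 [507.1 199.3 140. ]
marker_tab [248.  84.] 0.77 [657.3  94.5 125. ]
switch_hub [402. 108.] 0.78 [586.8 -30.8 140. ]
switch_tip [380.  44.] 0.9 [645.4 -28.3 140. ]
switch_tip [298. 149.] 0.73 [585.7  71.6 140. ]
capacitor [442. 201.] 0.58 [477.9 -48.  120. ]
```

View pics/w1.png

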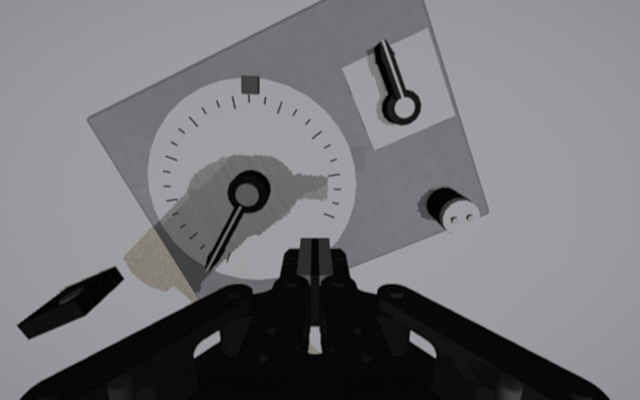

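```bash
cat > fit.py <<'E'
from h import *
from scipy.optimize import least_squares
p,T=shot('wrist')
g=cv2.cvtColor(p['img'],cv2.COLOR_RGB2GRAY).astype(float)
def smp(c,r,a,z):
    u,v=pix(p,T,np.array([c[0]+r*np.cos(a),c[1]+r*np.sin(a),z]));
    return cv2.getRectSubPix(g.astype(np.float32),(1,1),(u,v))[0,0] if 0<u<639 and 0<v<399 else np.nan
c=np.array([566,133.])
for it in range(3):
    P=[]
    for a in np.arange(0,2*np.pi,.05):
        rr=np.arange(98,118,.5);v=np.array([smp(c,r,a,120) for r in rr]);d=np.array(v[4:]-v[:-4])
        if np.isnan(v).any(): continue
        i=d.argmin()
        if d[i]<-12: P.append(c+(rr[i]+1)*np.array([np.cos(a),np.sin(a)]))
    P=np.array(P)
    f=least_squares(lambda x:np.hypot(*(P-x).T)-108,c,loss='soft_l1',f_scale=1);c=f.x
print('dial',c,len(P),np.median(abs(f.fun)))
# marker: dark on top z=129.5
aa=np.arange(-1.2,.8,.005)
m=np.array([np.mean([smp(c,r,a,129.5) for r in (97,99,101,103,105)]) for a in aa])
dk=m<130;print('marker ang',aa[dk].min(),aa[dk].max(),aa[dk].mean(), m.min(),m.max())
E
python3 fit.py
```

```text
dial [563.08224658 133.15162739] 116 0.02629663202918664
marker ang -0.495000000000015 -0.3250000000000186 -0.4100000000000168 49.898273 159.30014
```

```bash
cat > path.py <<'E'
from h import *
c=np.array([563.1,133.2]);HX,HY=11,6.5
s=read_state();M=R.from_quat(s['ee_rot']).as_matrix()
th=np.arctan2(M[1,0],M[0,0]);print('tool ang',th,s['position'])
def ctr(phi,r=60,gap=0,c=c,sgn=1):
    n=sgn*np.array([-np.sin(phi),np.cos(phi)]);h=HX*abs(n@M[:2,0])+HY*abs(n@M[:2,1])
    return c+r*np.array([np.cos(phi),np.sin(phi)])+(5+h+gap)*n
def rows(pts,z,ref=None):
    ref=np.array(s['position'] if ref is None else ref)
    for q in pts: print([float(v) for v in (M.T@(np.append(q,z)-ref)/1000).round(3)])
E
python3 - <<'E'
from path import *
st=ctr(2.3,gap=9);print(st);rows([st],400);rows([st],310)
ph=2.3;ref=np.append(st,310)
for a,b in [(2.25,1.4),(1.3,.45),(.35,-.15)]:
    pts=[ctr(x) for x in np.linspace(a,b,8)];print(a,b);rows(pts,310,ref);ref=np.append(pts[-1],310)
E
```

```text
tool ang -0.3574658795333855 [553.89926211  69.50070611 479.97971482]
[504.57564519 161.37014738]
[-0.078, -0.069, 0.08]
[-0.078, -0.069, 0.17]
2.25 1.4
[0.005, -0.011, 0.0]
[0.007, -0.017, 0.0]
[0.01, -0.024, 0.0]
[0.013, -0.03, 0.0]
[0.018, -0.036, 0.0]
[0.024, -0.041, 0.0]
[0.03, -0.046, 0.0]
[0.037, -0.05, 0.0]
1.3 0.45
[0.006, -0.003, 0.0]
[0.014, -0.005, 0.0]
[0.021, -0.006, 0.0]
[0.028, -0.007, 0.0]
[0.035, -0.006, 0.0]
[0.042, -0.005, 0.0]
[0.05, -0.003, 0.0]
[0.057, 0.0, 0.0]
0.35 -0.15
[0.006, 0.003, 0.0]
[0.009, 0.006, 0.0]
[0.013, 0.009, 0.0]
[0.016, 0.013, 0.0]
[0.02, 0.017, 0.0]
[0.022, 0.021, 0.0]
[0.025, 0.025, -0.0]
[0.027, 0.03, -0.0]
```

>>> carry_out --pt "-0.04 -0.035 0.04" --pt "-0.078 -0.069 0.08" --pt "-0.078 -0.069 0.12" --pt "-0.078 -0.069 0.15" --pt "-0.078 -0.069 0.17" --pt "-0.078 -0.069 0.17" --roll '[0,0,0,0,0,0]' --claw '[0,0,0,0,0,0]'

```text
clock: 3.7
position: [504.9, 161.0, 308.4]
ee_rot: [0.984, -0.178, -0.001, 0.001]
contact_force: [-0.4, -0.6, 2.1]
gripper_width: -0.1
grasp_force: 0.0
```

```bash
python3 look.py w2.png
```

```text
[504.9 161.  308.4] 3.7 -0.05624055219974181 [-0.42174788 -0.58686828  2.05217308]
pointer_hub [320. 113.] 0.72 [565.6 135.1 140. ]
pointer_tip [233. 281.] 0.63 [507.1 200.9 140. ]
pointer_tip [324. 116.] 0.32 [563.7 133.7 140. ]
```

View pics/w2.png

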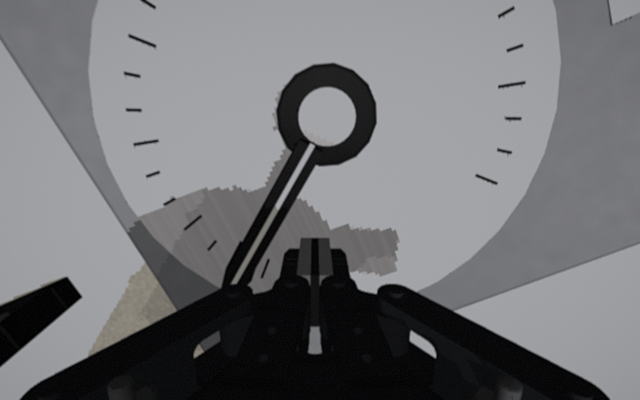

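>>> carry_out --pt "0.005 -0.011 0" --pt "0.007 -0.017 0" --pt "0.01 -0.024 0" --pt "0.013 -0.03 0" --pt "0.018 -0.036 0" --pt "0.024 -0.041 0" --pt "0.03 -0.046 0" --pt "0.037 -0.05 0" --roll '[0,0,0,0,0,0,0,0]' --claw '[0,0,0,0,0,0,0,0]'

```text
clock: 5.05
position: [558.1, 194.9, 309.5]
ee_rot: [0.984, -0.178, -0.0, 0.0]
contact_force: [-2.8, -1.6, -1.3]
gripper_width: 0.0
grasp_force: 1.3
```

```bash
python3 look.py w3.png; python3 - <<'E'
from path import *
print(ctr(1.4))
E
```

```text
[558.1 194.9 309.5] 5.05 0.02114629834611448 [-2.83311167 -1.63450109 -1.34970783]
pointer_hub [437. 204.] 0.97 [563.4 133.6 140. ]
pointer_tip [248. 234.] 0.75 [580.2 218.5 140. ]
tool ang -0.3583739504391631 [558.05565699 194.99235614 310.39433639]
[556.52654101 195.21967506]
```

>>> carry_out --pt "0.006 -0.003 0" --pt "0.014 -0.005 0" --pt "0.021 -0.006 0" --pt "0.028 -0.007 0" --pt "0.035 -0.006 0" --pt "0.042 -0.005 0" --pt "0.05 -0.003 0" --pt "0.057 0 0" --roll '[0,0,0,0,0,0,0,0]' --claw '[0,0,0,0,0,0,0,0]'

```text
clock: 6.4
position: [611.6, 174.5, 309.7]
ee_rot: [0.984, -0.178, 0.0, -0.0]
contact_force: [-2.7, 1.1, 0.3]
gripper_width: -0.2
grasp_force: 1.5
```

>>> carry_out --pt "0.006 0.003 0" --pt "0.009 0.006 0" --pt "0.013 0.009 0" --pt "0.016 0.013 0" --pt "0.02 0.017 0" --pt "0.022 0.021 0" --pt "0.025 0.025 0" --pt "0.027 0.03 0" --roll '[0,0,0,0,0,0,0,0]' --claw '[0,0,0,0,0,0,0,0]'

```text
clock: 7.4
position: [626.0, 136.8, 309.8]
ee_rot: [0.984, -0.178, 0.0, -0.0]
contact_force: [-0.6, 2.8, 1.0]
gripper_width: -0.0
grasp_force: 1.2
```

```bash
python3 look.py w4.png; python3 - <<'E'
from path import *
print(ctr(-.15))
E
```

```text
[626.  136.8 309.8] 7.4 -0.02111436773911531 [-0.59952957  2.83021518  0.97944821]
pointer_tip [350. 195.] 0.89 [649.2 111.  140. ]
marker_tab [378. 159.] 0.68 [657.   92.5 125. ]
tool ang -0.358841758962889 [625.88780054 136.77267024 309.70343861]
[624.46450542 137.71991843]
```

View pics/w4.png

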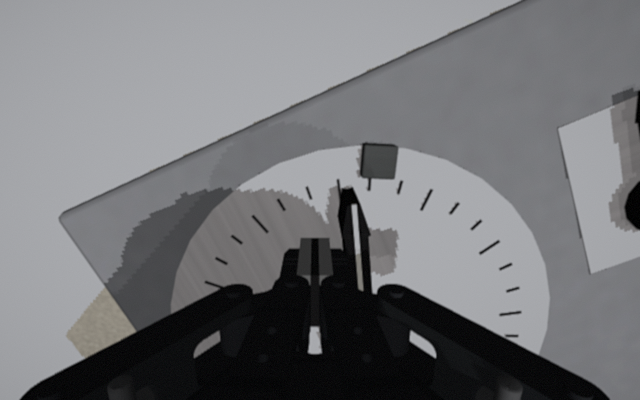

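>>> carry_out --pt "0.001 0.002 0" --pt "0.001 0.004 0" --pt "0.002 0.006 0" --pt "0.002 0.007 0" --pt "0.002 0.007 0" --roll '[0,0,0,0,0]' --claw '[0,0,0,0,0]'

```text
clock: 8.38
position: [625.2, 129.8, 309.7]
ee_rot: [0.984, -0.178, -0.0, 0.0]
contact_force: [-0.5, 2.0, -0.1]
gripper_width: 0.3
grasp_force: 0.9
```

```bash
python3 look.py w5.png
```

```text
[625.2 129.8 309.7] 8.375 0.27398811442398396 [-0.47110373  2.01066605 -0.10487599]
pointer_tip [355. 199.] 0.86 [645.7 102.1 140. ]
marker_tab [362. 163.] 0.93 [656.6  93.2 125. ]
marker_tab [386. 226.] 0.2 [621.7  91.5 125. ]
```

>>> carry_out --pt "0 -0.012 0" --pt "0 -0.015 -0.03" --pt "-0.02 -0.015 -0.07" --pt "-0.06 -0.015 -0.09" --pt "-0.09 -0.015 -0.1" --pt "-0.11 -0.015 -0.1" --pt "-0.11 -0.015 -0.1" --roll '[0,0,0,0,0,0,0]' --claw '[0,0,0,0,0,0,0]'

```text
clock: 9.6
position: [526.7, 182.9, 409.7]
ee_rot: [0.984, -0.178, -0.0, 0.0]
contact_force: [-0.2, 0.6, -0.4]
gripper_width: 0.1
grasp_force: 0.0
```

```bash
python3 look.py w6.png; python3 fit.py
```

```text
[526.7 182.9 409.7] 9.6 0.09370254694782518 [-0.1985526   0.6454593  -0.42037446]
pointer_hub [360. 128.] 0.88 [563.9 133.3 140. ]
pointer_tip [126. 266.] 0.65 [525.6 346.9 140. ]
switch_hub [586.   4.] 0.55 [587.5 -29.9 140. ]
capacitor [610. 147.] 0.97 [478. -50. 120.]
dial [563.40715653 132.76112515] 96 0.0051940222988093865Traceback (most recent call last):
  File "fit.py", line 22, in <module>
    dk=m<130;print('marker ang',aa[dk].min(),aa[dk].max(),aa[dk].mean(), m.min(),m.max())
                                ~~~~~~~~~~^^
    return umr_minimum(a, axis, None, out, keepdims, initial, where)
ValueError: zero-size array to reduction operation minimum which has no identity
```

View pics/w6.png

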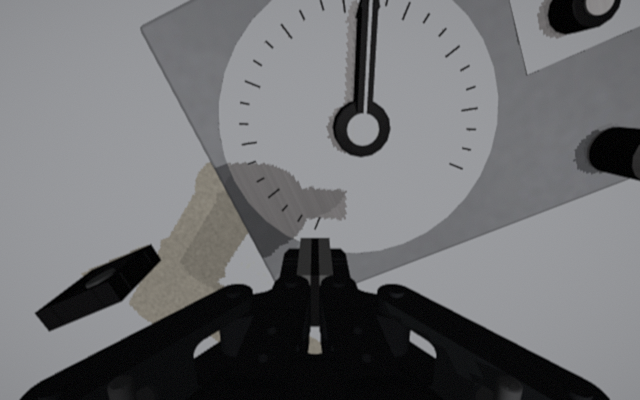

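>>> carry_out --pt "0.03 0.01 0" --pt "0.05 0.02 -0.02" --pt "0.05 0.02 -0.02" --roll '[0,0,0]' --claw '[0,0,0]'

```text
clock: 10.38
position: [568.5, 145.3, 430.7]
ee_rot: [0.984, -0.18, 0.001, -0.001]
contact_force: [-0.1, -0.8, 0.1]
gripper_width: -0.1
grasp_force: 0.0
```

```bash
cat >> fit.py <<'E'
save(p,'fit.png')
aa=np.arange(-.7,0.1,.003)
rs=np.arange(30,74,3)
L=[]
for r in rs:   # centre of white line on blade top z=154: bright between dark; use dark-run midpoint
    v=np.array([smp(c,r,a,154) for a in aa]);d=np.where(v<90)[0]
    L.append((aa[d[0]]+aa[d[-1]])/2 if len(d) else np.nan)
    w=v[d[0]:d[-1]] if len(d)>2 else [0]
    L[-1]=(round(L[-1],3),round(float(aa[d[0]+int(np.argmax(w))]),3))
print('pointer by radius (dark mid, white line)',L)
E
python3 look.py w7.png; python3 fit.py
```

```text
[568.5 145.3 430.7] 10.375 -0.13088913035830346 [-0.12151451 -0.76219446  0.07286695]
pointer_hub [329. 192.] 0.77 [563.2 134.3 140. ]
pointer_tip [333.  79.] 0.56 [645.6 101.4 140. ]
marker_tab [338.  64.] 0.86 [655.1  92.5 125. ]
switch_hub [524.  90.] 0.96 [586.5 -32.1 140. ]
switch_tip [501.  13.] 0.78 [644.6 -26.2 140. ]
dial [563.10776462 132.84571236] 111 0.03442158804367068
marker ang -0.4850000000000152 -0.3200000000000187 -0.40250000000001696 62.329517 162.87833
pointer by radius (dark mid, white line) [(np.float64(-0.337), -0.373), (np.float64(-0.341), -0.352), (np.float64(-0.341), -0.37), (np.float64(-0.343), -0.367), (np.float64(-0.343), -0.364), (np.float64(-0.346), -0.364), (np.float64(-0.346), -0.364), (np.float64(-0.349), -0.364), (np.float64(-0.352), -0.361), (np.float64(-0.353), -0.361), (np.float64(-0.352), -0.361), (np.float64(-0.355), -0.367), (np.float64(-0.353), -0.367), (np.float64(-0.356), -0.367), (np.float64(-0.356), -0.367)]
```

View pics/w7.png

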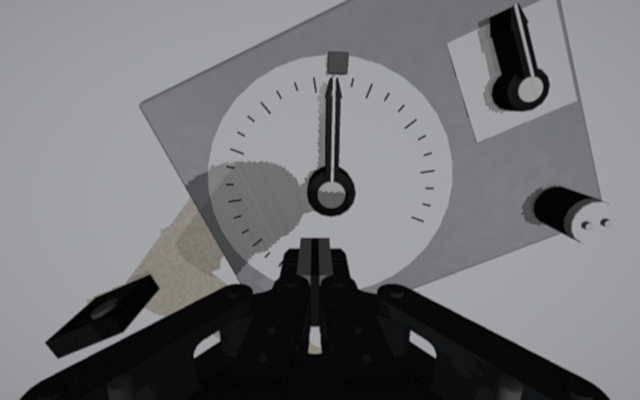

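>>> carry_out --pt "0.04 -0.018 0.04" --pt "0.06 -0.018 0.08" --pt "0.06 -0.018 0.12" --pt "0.06 -0.012 0.12" --pt "0.06 -0.007 0.12" --pt "0.06 -0.004 0.12" --pt "0.06 -0.0027 0.12" --pt "0.06 -0.0027 0.12" --roll '[0,0,0,0,0,0,0,0]' --claw '[0,0,0,0,0,0,0,0]'

```text
clock: 11.78
position: [624.8, 128.1, 311.4]
ee_rot: [0.984, -0.178, 0.002, -0.001]
contact_force: [0.6, 2.0, 2.2]
gripper_width: 0.5
grasp_force: 1.2
```

>>> carry_out --pt "0 0 0" --pt "0 -0.006 0" --pt "0 -0.013 0" --pt "0 -0.013 -0.04" --pt "-0.03 -0.01 -0.08" --pt "-0.06 0.003 -0.12" --pt "-0.06 0.003 -0.12" --pt "-0.06 0.003 -0.12" --roll '[0,0,0,0,0,0,0,0]' --claw '[0,0,0,0,0,0,0,0]'

```text
clock: 12.78
position: [566.9, 146.0, 429.1]
ee_rot: [0.984, -0.178, -0.001, 0.0]
contact_force: [-0.2, 0.7, -0.1]
gripper_width: 0.4
grasp_force: 0.0
```

```bash
python3 look.py w8.png; python3 fit.py;python3 -c "
import cv2;i=cv2.imread('pics/fit.png')[30:230,230:430];cv2.imwrite('pics/c8.png',cv2.resize(i,None,fx=3,fy=3,interpolation=2))"
```

```text
[566.9 146.  429.1] 12.775 0.4079520421514335 [-0.19957498  0.68092548 -0.09462647]
pointer_hub [328. 190.] 0.88 [562.8 134.7 140. ]
pointer_tip [334.  76.] 0.86 [644.2 100.4 140. ]
pointer_tip [336.  58.] 0.55 [655.5  94.8 140. ]
marker_tab [338.  60.] 0.8 [654.9  92.9 125. ]
marker_tab [330. 181.] 0.49 [565.8 131.6 125. ]
switch_hub [522.  89.] 0.91 [586.1 -29.  140. ]
switch_hub [338.  61.] 0.44 [653.   94.6 140. ]
switch_tip [503.   8.] 0.71 [645.5 -26.4 140. ]
capacitor [552. 202.] 0.68 [476.1 -48.1 120. ]
dial [563.13986645 132.90735825] 110 0.014973697717188372
marker ang -0.4850000000000152 -0.3200000000000187 -0.40250000000001696 61.371437 163.04036
pointer by radius (dark mid, white line) [(np.float64(-0.364), -0.397), (np.float64(-0.364), -0.394), (np.float64(-0.365), -0.391), (np.float64(-0.373), -0.388), (np.float64(-0.373), -0.4), (np.float64(-0.376), -0.394), (np.float64(-0.376), -0.394), (np.float64(-0.376), -0.391), (np.float64(-0.379), -0.388), (np.float64(-0.379), -0.397), (np.float64(-0.382), -0.394), (np.float64(-0.38), -0.394), (np.float64(-0.38), -0.391), (np.float64(-0.382), -0.397), (np.float64(-0.382), -0.394)]
```

View pics/c8.png

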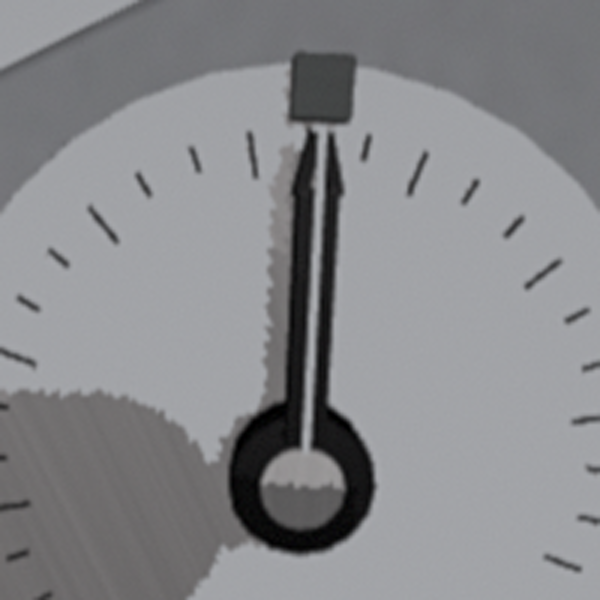

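```bash
sed -i 's/HX,HY=11,6.5/HX,HY=11,14/' path.py; python3 - <<'E'
from path import *
y=.05;S=np.array([586.3,-30.9])
f=lambda a,g=0:ctr(y-a,40,g,S)
st=f(0,9);print(st);rows([st],400);rows([st],310)
ref=np.append(st,310)
for A in [np.linspace(.05,.75,8),np.linspace(.85,1.45,8),[1.5,1.53,1.57,1.6]]:
    pts=[f(a) for a in A];print(A);rows(pts,310,ref);ref=np.append(pts[-1],310)
print(pts)
E
```

```text
tool ang -0.3590767200080788 [567.48220761 145.93033537 428.9426251 ]
[624.68964971   2.28037056]
[0.104, 0.114, 0.029]
[0.104, 0.114, 0.119]
[0.05 0.15 0.25 0.35 0.45 0.55 0.65 0.75]
[0.005, 0.01, 0.0]
[0.009, 0.014, 0.0]
[0.012, 0.018, 0.0]
[0.014, 0.023, 0.0]
[0.016, 0.027, 0.0]
[0.018, 0.03, 0.0]
[0.02, 0.033, 0.0]
[0.021, 0.037, 0.0]
[0.85       0.93571429 1.02142857 1.10714286 1.19285714 1.27857143
 1.36428571 1.45      ]
[0.001, 0.004, 0.0]
[0.001, 0.008, 0.0]
[0.001, 0.012, 0.0]
[0.0, 0.015, 0.0]
[-0.001, 0.019, 0.0]
[-0.002, 0.023, 0.0]
[-0.004, 0.027, 0.0]
[-0.006, 0.031, 0.0]
[1.5, 1.53, 1.57, 1.6]
[-0.002, 0.002, 0.0]
[-0.003, 0.003, 0.0]
[-0.004, 0.005, 0.0]
[-0.005, 0.006, 0.0]
[array([612.18637506, -68.05134228]), array([610.83381261, -68.83172603]), array([608.9720874 , -69.79901056]), array([607.53442558, -70.46698958])]
```

>>> carry_out --pt "0.035 0.04 0" --pt "0.07 0.08 0" --pt "0.104 0.114 0.02" --pt "0.104 0.114 0.06" --pt "0.104 0.114 0.1" --pt "0.104 0.114 0.119" --pt "0.104 0.114 0.119" --roll '[0,0,0,0,0,0,0]' --claw '[0,0,0,0,0,0,0]'

```text
clock: 14.05
position: [624.3, 2.4, 308.7]
ee_rot: [0.984, -0.179, -0.002, 0.001]
contact_force: [-0.3, 0.9, 0.1]
gripper_width: 0.1
grasp_force: 0.0
```

>>> carry_out --pt "0.005 0.01 0" --pt "0.009 0.014 0" --pt "0.012 0.018 0" --pt "0.014 0.023 0" --pt "0.016 0.027 0" --pt "0.018 0.03 0" --pt "0.02 0.033 0" --pt "0.021 0.037 0" --roll '[0,0,0,0,0,0,0,0]' --claw '[0,0,0,0,0,0,0,0]'

```text
clock: 15.05
position: [631.5, -39.4, 310.7]
ee_rot: [0.984, -0.178, 0.0, -0.0]
contact_force: [1.0, 4.0, 0.1]
gripper_width: 0.0
grasp_force: 1.8
```

```bash
python3 look.py w9.png
```

```text
[631.5 -39.4 310.7] 15.05 0.04572397109553185 [0.95175373 3.98721249 0.05812134]
pointer_tip [ 46. 324.] 0.83 [644.2 100.4 140. ]
marker_tab [ 66. 282.] 0.68 [657.1  93.2 125. ]
switch_hub [327. 337.] 0.81 [586.9 -29.9 140. ]
switch_tip [365. 234.] 0.57 [634.1 -65.9 140. ]
```

View pics/w9.png

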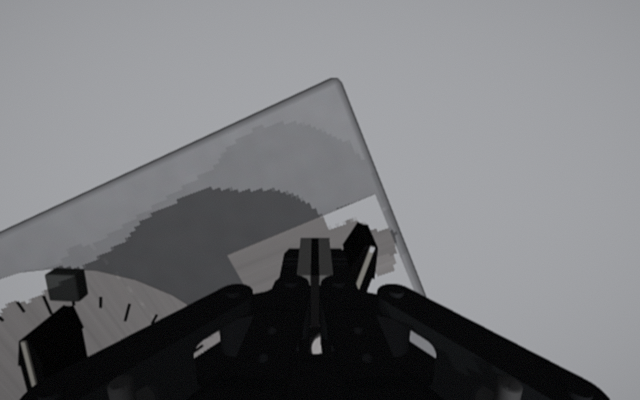

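The handle tip is at (362,235), turned about 0.7 rad, with the fingertip at (315,255) behind it. I'll continue the push.

>>> carry_out --pt "0.001 0.004 0" --pt "0.001 0.008 0" --pt "0.001 0.012 0" --pt "0 0.015 0" --pt "-0.001 0.019 0" --pt "-0.002 0.023 0" --pt "-0.004 0.027 0" --pt "-0.006 0.03 0" --roll '[0,0,0,0,0,0,0,0]' --claw '[0,0,0,0,0,0,0,0]'

```text
clock: 16.4
position: [614.2, -63.9, 310.4]
ee_rot: [0.984, -0.179, -0.001, -0.002]
contact_force: [-2.5, 13.0, 1.6]
gripper_width: 0.3
grasp_force: 5.9
```

>>> carry_out --pt "-0.001 0.001 0" --pt "-0.002 0.002 0" --pt "-0.003 0.003 0" --roll '[0,0,0]' --claw '[0,0,0]'

```text
clock: 16.77
position: [610.7, -65.1, 310.5]
ee_rot: [0.984, -0.179, -0.0, -0.002]
contact_force: [0.1, 14.1, 0.7]
gripper_width: 0.2
grasp_force: 6.2
```

```bash
python3 look.py w10.png
```

```text
[610.7 -65.1 310.5] 16.775 0.19662859367427227 [ 0.07454763 14.11358562  0.65608709]
marker_tab [  6. 263.] 0.62 [657.2  91.7 125. ]
switch_tip [370. 267.] 0.95 [596.4 -87.9 140. ]
```

View pics/w10.png

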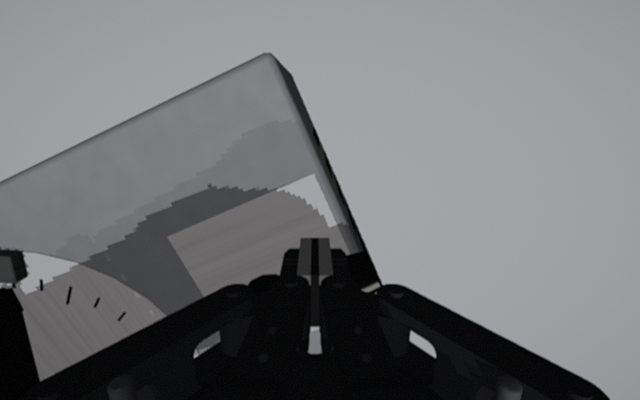

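>>> carry_out --pt "0.004 -0.004 0" --pt "0.01 -0.008 0" --pt "0.01 -0.008 -0.04" --pt "0.0 -0.008 -0.09" --pt "-0.04 -0.02 -0.12" --pt "-0.075 -0.03 -0.12" --pt "-0.09 -0.03 -0.12" --pt "-0.09 -0.03 -0.12" --roll '[0,0,0,0,0,0,0,0]' --claw '[0,0,0,0,0,0,0,0]'

```text
clock: 18.12
position: [537.1, -7.8, 430.8]
ee_rot: [0.984, -0.178, 0.0, 0.0]
contact_force: [-0.1, -0.6, 0.2]
gripper_width: -0.1
grasp_force: 0.0
```

```bash
python3 look.py w11.png; cat > sw.py <<'E'
from h import *
import sys
p,T=shot('wrist');g=cv2.cvtColor(p['img'],cv2.COLOR_RGB2GRAY).astype(np.float32)
# white line/dark blade top at z=154 about the switch axis; panel outline yaw from edges too
S=np.array([586.5,-31.]);aa=np.arange(-2.2,-.6,.005)
for r in range(22,56,4):
    v=[]
    for a in aa:
        u,w=pix(p,T,np.array([S[0]+r*np.cos(a),S[1]+r*np.sin(a),154]));v.append(cv2.getRectSubPix(g,(1,1),(u,w))[0,0])
    v=np.array(v);d=np.where(v<60)[0]
    if len(d)>2: i=d[0]+np.argmax(v[d[0]:d[-1]]);print(r,aa[d[0]].round(3),aa[d[-1]].round(3),'line',aa[i].round(3),v[i])
save(p,'sw.png');i=cv2.imread('pics/sw.png');u,w=map(int,pix(p,T,np.array([586.5,-60,140])));print(u,w)
E
python3 sw.py
```

```text
[537.1  -7.8 430.8] 18.125 -0.07723040947334761 [-0.12574855 -0.60455657  0.18189756]
pointer_hub [145. 217.] 0.62 [565.2 134.1 140. ]
pointer_hub [316. 123.] 0.45 [587.2 -28.4 140. ]
pointer_tip [133. 112.] 0.61 [644.4 100.9 140. ]
pointer_tip [145.  95.] 0.36 [652.9  86.4 140. ]
marker_tab [147.  93.] 0.8 [656.3  90.8 125. ]
switch_hub [319. 122.] 0.8 [587.3 -31.  140. ]
switch_tip [388.  87.] 0.57 [593.3 -89.2 140. ]
capacitor [378. 227.] 0.93 [477.9 -48.9 120. ]
22 -1.565 -1.11 line -1.375 165.59459
26 -1.555 -1.165 line -1.385 165.86873
30 -1.535 -1.205 line -1.4 166.20607
34 -1.525 -1.235 line -1.4 167.29228
38 -1.51 -1.25 line -1.4 165.58363
42 -1.505 -1.255 line -1.415 169.40765
46 -1.525 -1.285 line -1.415 164.87746
50 -1.49 -1.33 line -1.415 165.36401
54 -1.47 -1.355 line -1.41 162.85812
354 110
```

View pics/w11.png

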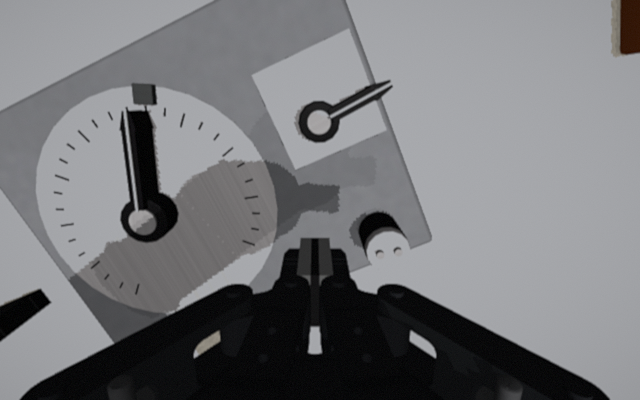

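```bash
python3 - <<'E'
from h import *
p,T=shot('wrist')
w=lambda a:on_z(p,T,a,120)[:2]
for a,b,o in [((251,75),(350,29),-np.pi/2),((296,170),(387,131),-np.pi/2),((431,240),(345,0),0),((296,170),(251,75),0),((387,131),(350,29),0)]:
    d=w(b)-w(a);print(w(a).round(1),w(b).round(1),np.arctan2(d[1],d[0])-o)
s=read_state();M=R.from_quat(s['ee_rot']).as_matrix();print(s['position'])
E
```

```text
[640.6   7.6] [644.4 -78. ] 0.04410395364152908
[555.3   2.2] [559.5 -82.1] 0.04961307508422985
[449.2 -91.2] [664.7 -80.9] 0.04798802244791845
[555.3   2.2] [640.6   7.6] 0.06298734707365984
[559.5 -82.1] [644.4 -78. ] 0.04815183293463426
[537.81282761  -7.61062015 430.35408358]
```

>>> carry_out --pt "0.05 0.01 0" --pt "0.096 0.018 0.02" --pt "0.096 0.018 0.06" --pt "0.096 0.018 0.1" --pt "0.096 0.018 0.12" --pt "0.092 0.0195 0.12" --pt "0.088 0.021 0.12" --pt "0.086 0.022 0.12" --roll '[0,0,0,0,0,0,0,0]' --claw '[0,0,0,0,0,0,0,0]'

```text
clock: 19.58
position: [610.2, -58.2, 312.3]
ee_rot: [0.984, -0.178, 0.001, -0.0]
contact_force: [0.1, 0.1, -0.1]
gripper_width: -0.0
grasp_force: 0.0
```

>>> carry_out --pt "-0.001 0.0004 0" --pt "-0.002 0.0007 0" --pt "-0.003 0.001 0" --pt "-0.003 0.001 0" --roll '[0,0,0,0]' --claw '[0,0,0,0]'

```text
clock: 20.08
position: [607.9, -58.1, 311.8]
ee_rot: [0.984, -0.178, 0.002, -0.0]
contact_force: [4.6, -0.9, 3.1]
gripper_width: -0.2
grasp_force: 1.9
```

Contact is made. I'll keep pushing in small steps until the stop is felt.

>>> carry_out --pt "-0.001 0.0004 0" --pt "-0.002 0.0007 0" --pt "-0.002 0.0007 0" --roll '[0,0,0]' --claw '[0,0,0]'

```text
clock: 20.45
position: [606.1, -58.2, 311.5]
ee_rot: [0.984, -0.178, 0.003, -0.0]
contact_force: [7.4, -1.9, 1.4]
gripper_width: 0.1
grasp_force: 3.5
```

>>> carry_out --pt "-0.001 0.0004 0" --pt "-0.001 0.0004 0" --roll '[0,0]' --claw '[0,0]'

```text
clock: 20.7
position: [605.7, -58.1, 311.7]
ee_rot: [0.984, -0.178, 0.004, -0.001]
contact_force: [8.7, -2.3, 0.5]
gripper_width: 0.2
grasp_force: 4.4
```

>>> carry_out --pt "-0.001 0.0004 0" --pt "-0.0015 0.0006 0" --pt "-0.0015 0.0006 0" --roll '[0,0,0]' --claw '[0,0,0]'

```text
clock: 21.08
position: [604.9, -58.1, 311.8]
ee_rot: [0.984, -0.178, 0.005, -0.001]
contact_force: [12.5, -3.3, -2.2]
gripper_width: 0.1
grasp_force: 5.9
```

>>> carry_out --pt "0.005 -0.002 0" --pt "0.012 -0.005 0" --pt "0.012 -0.005 -0.05" --pt "0.0 -0.015 -0.1" --pt "-0.04 -0.02 -0.13" --pt "-0.08 -0.02 -0.13" --pt "-0.08 -0.02 -0.13" --pt "-0.08 -0.02 -0.13" --roll '[0,0,0,0,0,0,0,0]' --claw '[0,0,0,0,0,0,0,0]'

```text
clock: 22.08
position: [534.3, -11.2, 440.1]
ee_rot: [0.984, -0.178, -0.001, 0.0]
contact_force: [0.1, 0.2, -0.2]
gripper_width: -0.1
grasp_force: 0.0
```

```bash
python3 look.py w12.png; python3 sw.py; python3 fit.py
```

```text
[534.3 -11.2 440.1] 22.075 -0.11302337712946646 [ 0.14287365  0.15755999 -0.22243911]
pointer_hub [145. 213.] 0.91 [563.9 134.9 140. ]
pointer_tip [133. 110.] 0.56 [644.1 101.4 140. ]
switch_hub [311. 116.] 0.85 [589.9 -30.1 140. ]
switch_tip [381.  89.] 0.89 [589.9 -88.9 140. ]
switch_tip [135. 111.] 0.26 [642.7 100.3 140. ]
capacitor [371. 223.] 0.86 [476.9 -48.1 120. ]
22 -1.645 -1.22 line -1.445 164.02798
26 -1.625 -1.265 line -1.465 162.52818
30 -1.61 -1.29 line -1.475 165.8745
34 -1.605 -1.325 line -1.485 165.37204
38 -1.59 -1.34 line -1.48 162.50987
42 -1.585 -1.345 line -1.49 161.86246
46 -1.605 -1.37 line -1.49 163.71959
50 -1.57 -1.41 line -1.495 163.49326
54 -1.55 -1.435 line -1.49 161.99335
347 107
dial [563.36185153 133.49754721] 123 0.027984285151674726
marker ang -0.5250000000000143 -0.3350000000000184 -0.4300000000000163 13.319165 167.14648
pointer by radius (dark mid, white line) [(np.float64(-0.475), -0.4), (np.float64(-0.481), -0.388), (np.float64(-0.487), -0.397), (np.float64(-0.493), -0.388), (np.float64(-0.496), -0.394), (np.float64(-0.499), -0.388), (np.float64(-0.503), -0.394), (np.float64(-0.505), -0.388), (np.float64(-0.508), -0.394), (np.float64(-0.509), -0.397), (np.float64(-0.512), -0.391), (np.float64(-0.514), -0.397), (np.float64(-0.511), -0.391), (np.float64(-0.503), -0.397), (np.float64(-0.5), -0.394)]
```

```bash
python3 -c "from bench import job_done;print(job_done())"
```

```text
the job is handed in; nothing more can be done
None
```

The job is handed in: the pointer was pushed to within about 0.01 rad of the marker tab first, then the switch was pushed a quarter turn clockwise until its stop resisted at about 12.5 N, and the hand was lifted clear at 22 s; the supply showed no measurable shift.

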